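# Clamp the loaded test cartridge in its reader socket

### The job

One of the two grey reader sockets on the lab bench holds a magenta test cartridge. Swing that socket's blue clamp lever fully shut over the cartridge, so that the cartridge stays in its pocket and can be read. Leave the lever of the empty socket standing open.

Things in the scene. Friction and masses are not known exactly. Their poses are not given: they have to be found in the camera images.
- loaded_lever (a joint): Blue clamp frame on the loaded socket. 0 = shut, level; 1.57 = upright; stop at 1.9; starts at 1.2 to 1.75. Two arms (8 mm square, 26 mm either side of the middle) run from the hinge to a cross bar (60 wide, 10 thick, 77-93 mm from the hinge axis) and a thumb tab (30 wide, 8 thick, to 114 mm), all centred on the hinge plane. Hinge friction (about 1 N at the bar) holds it anywhere; no spring.
- loaded_hinge (a point): Middle of that lever's hinge axis, 33 mm above the bench. Axes: x from the socket's front to its hinge end, y along the hinge, z up. Shut, the lever points along -x; upright, along z. Socket: fixed grey block 110 (x) x 76 x 26 mm high, centred 45 mm along -x from here; two hinge ears 40 mm high, 88 mm over their outsides. The bench is free for 80 mm behind the hinge.
- cartridge_center (a point): Centre of the magenta cartridge (64 x 44 x 12 mm, 45 g), loose in the pocket of the loaded socket with 1.5 mm play all round, its top flush with the block's. The shut lever passes 2 to 3 mm over it.
- empty_lever (a joint): Lever of the other, empty socket (dark pocket): same shape, colour and joint values; starts at 1.2 to 1.75, must stay above 1.0. The two sockets stand left and right of the middle of the bench, either way round, block centres at least 200 mm apart.

How it is judged:
By the outcome, as a careful person would: the job done as asked, in the order asked, and still so for the second after the job is handed in, with the robot touching nothing.
It also fails if it takes over 30 s, if anything falls off the work surface, if the arm or the gripper's body presses on something with over 40 N, if the wrist force passes 120 N, or if a joint passes its speed limit or range.

### The arm

A 7-joint arm with a two-finger parallel gripper is mounted at the origin on the work surface. World frame = base frame: x ahead of the robot, y to its left, z up, the work surface at z = 0. Lengths are in m, angles in rad, forces in N, time in s.
With the tool pointing down it reaches from about 0.425 to 0.925 m from the base axis. Payload 6.8 kg.
Tool frame: the origin (TCP) lies at the centre of the arm's flange, where the gripper is bolted on; the fingertips stand 173 mm ahead of it and the grasp point (between the pads) lies 155 mm ahead of it (finger_overhang is the distance from the TCP to the fingertips, in m); y points along the fingers, z is the direction in which the jaws open and shut, and the axes are right-handed (so a half turn about y gives the same grasp; the last joint's range is limited). The gripper opens to 85 mm and grips with 20 to 120 N. Pads are 22 mm wide; open, the fingers measure 114 mm over their backs; the gripper's body (76 mm by 85 mm) begins 54 mm behind the grasp point. The pads swing forward as they close: fully open they stand 13 mm farther back than shut.
Start: joints at [-1.335, 0.477, 0.022, 1.555, -0.011, 1.109, -0.083], TCP at [0.228, 0.636, 0.405] pointing down, gripper open.
Joint ranges: [-2.96, 2.96], [-0.34, 2.1], [-1.41, 1.46], [0.24, 2.44], [-1.37, 4.51], [0.17, 1.92], [-2.96, 2.96]. Speed limits (rad/s): [2.39, 2.39, 3.14, 3.14, 3.14, 3.14, 3.14].

### API

Orientations are given as a rotation vector (axis times angle).
In Python, from bench import get_obs, grab_frame, hand_in, finger_overhang gives the robot as it stands. The module is installed in compiled form; this text tells all that it offers.
- The arm moves only by the shell command python3 -m jog 'ROWS' [FORCE]. ROWS is JSON, a list of rows, each a list of 3 entries, a list of its own where there are three numbers: the shift along the tool's x, y, z in cm, then the turn about the tool's y in rad, then the gripper command: -1 is fully open, 1 is shut, values between are in proportion. In form: [[[x, y, z], twist, gripper], ...]. A call has 1 to 10 rows; each row is the pose to reach, as a shift and turn from the pose commanded when the call began, along the tool's axes at that moment; what a row does not reach only later rows make up. A row lasts 1/8 s, in which the tool goes at most 62.5 mm and 10.7 degrees, less where a joint would pass 70% of its speed; a pose out of reach is approached as far as the arm can. A call with a gripper value outside its range is refused whole. The fingers move at their own pace and stop on an object; FORCE is the grip in N (left out, the last holds). Time passes only in rows, so rows that repeat a pose let the fingers close. It gives the time, the measured TCP pose, the force and the opening at its end, in the units of the state.
- get_obs(): the state, without advancing time (a new reading comes with each control period).
- grab_frame(name): name is "scene" or "top" or "wrist"; returns a dict with "image" (480x640x3 uint8, blue, green, red), "fx", "fy", "cx", "cy" (pixels), "distortion" ([k1, k2, p1, p2, k3] as OpenCV has them; the pictures are not rectified), "origin" and "rotation" of the camera in the world. Camera axes: x right, y up, looking along -z (the intrinsics and any distortion apply to the point x, -y, -z); pixel columns grow to the right and rows downward; lengths in m; the calibration is good to about 2 mm. A picture is of the moment at which its call begins. There is no depth.
- hand_in(): hands the job in, once; it reports no verdict.
The state is a dict: "clock": time; "joints": joint angles; "qvel": joint speeds; "tau": joint torques, N m; "tcp_pos": TCP position; "orientation": TCP orientation; "contact_force": force on the tool from outside, world axes, zero at the start; "moment": the same for the moment, N m; "grip_width": finger opening in m.
Only numpy, scipy, OpenCV 4.12 (cv2) and the standard library are available. Lean on these libraries where they do the work, as an engineer would, in place of code of your own. Each camera call takes 0.05 s, during which the arm holds its last target.

## Working session

There is one attempt and no reset: what is moved stays moved. The work goes in short steps, Python scripts to look and compute and a shell command to move; the robot and the scene stay as the last step left them, time stands still between calls to the robot, and variables do not carry over. Pictures are saved under pics/ and viewed, and the job is handed in when it is done.

```bash
mkdir -p pics; cat > h.py <<'E'
import numpy as np, cv2
from scipy.spatial.transform import Rotation as R
from bench import get_obs, grab_frame, finger_overhang
def K(f): return np.array([[f['fx'],0,f['cx']],[0,f['fy'],f['cy']],[0,0,1.]])
def ray(f,uv):
    p=cv2.undistortPoints(np.array(uv,float).reshape(-1,1,2),K(f),np.array(f['distortion'],float)).reshape(-1,2)
    d=np.c_[p[:,0],-p[:,1],-np.ones(len(p))]@np.array(f['rotation']).T
    return np.array(f['origin']),d
def onz(f,uv,z):
    o,d=ray(f,uv); return o+d*((z-o[2])/d[:,2])[:,None]
def tri(f1,a,f2,b):
    o1,d1=ray(f1,[a]);o2,d2=ray(f2,[b]);d1=d1[0]/np.linalg.norm(d1);d2=d2[0]/np.linalg.norm(d2)
    s,t=np.linalg.lstsq(np.c_[d1,-d2],o2-o1,rcond=None)[0]
    p,q=o1+s*d1,o2+t*d2; return (p+q)/2,np.linalg.norm(p-q)
E
python3 - <<'E'
from h import *
import pickle
o=get_obs(); print({k:np.round(v,3) for k,v in o.items()}, finger_overhang)
print(R.from_rotvec(o['orientation']).as_matrix().round(3))
for n in ['scene','top','wrist']:
    f=grab_frame(n); cv2.imwrite(f'pics/{n}0.png',f['image']); pickle.dump(f,open(f'{n}0.pkl','wb')); print(n,np.round(f['origin'],3),f['fx'],f['distortion'])
E
```

```text
{'clock': np.float64(0.0), 'joints': array([-1.335,  0.478,  0.022,  1.556, -0.011,  1.109, -0.083]), 'qvel': array([-0.001,  0.002, -0.001, -0.   , -0.   ,  0.002,  0.001]), 'tau': array([-0.0000e+00, -5.9646e+01,  1.6080e+00, -2.8119e+01,  1.3000e-02,
        1.0000e-02, -0.0000e+00]), 'tcp_pos': array([0.227, 0.635, 0.404]), 'orientation': array([-1.556,  0.27 , -0.27 ]), 'contact_force': array([-0.218,  0.487,  0.697]), 'moment': array([ 0.005, -0.014, -0.047]), 'grip_width': np.float64(0.086)} 0.1734
[[ 0.941 -0.     0.337]
 [-0.337 -0.002  0.941]
 [ 0.    -1.    -0.002]]
scene [ 1.063 -0.03   0.562] 489.04157651210113 [-0.03355187  0.          0.          0.          0.        ]
top [ 0.45  -0.015  0.987] 562.9345778507701 [-0.09115444  0.          0.          0.          0.        ]
wrist [0.164 0.659 0.373] 381.42059653479 [0.02462814 0.         0.         0.         0.        ]
```

View pics/scene0.png

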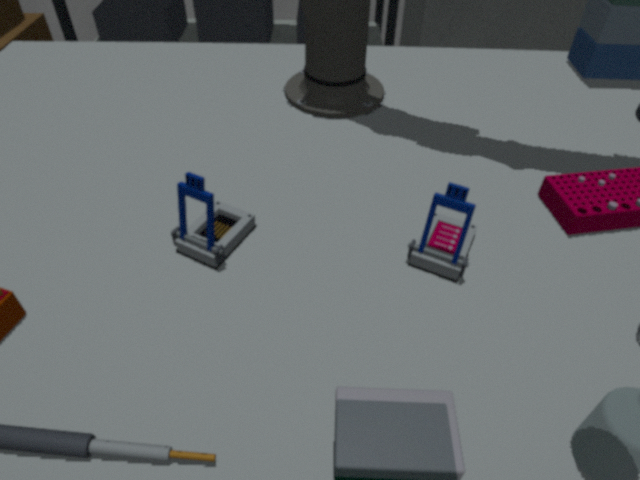

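View pics/top0.png

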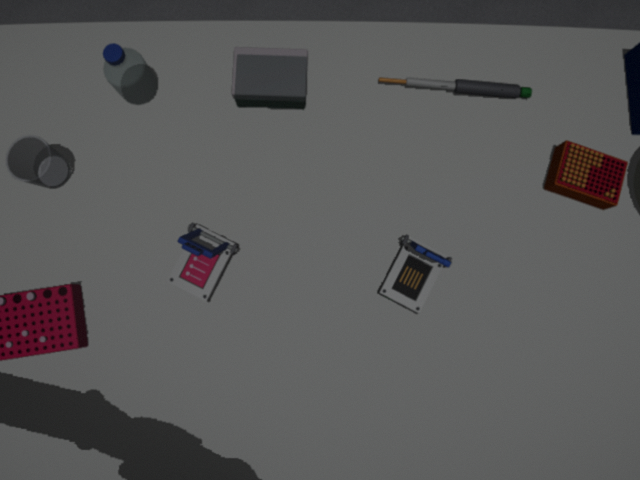

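The scene view shows the magenta cartridge in the right socket, around (445,235), and the empty socket at about (215,230). In the top view the loaded socket is on the left at (203,262). Next I'll zoom in and measure.

```bash
python3 - <<'E'
from h import *
import pickle
t=pickle.load(open('top0.pkl','rb')); s=pickle.load(open('scene0.pkl','rb'))
a=cv2.resize(t['image'][210:310,160:260],(600,600),interpolation=cv2.INTER_CUBIC)
b=cv2.resize(s['image'][175:285,395:495],(545,600),interpolation=cv2.INTER_CUBIC)
cv2.imwrite('pics/zt.png',a*1);cv2.imwrite('pics/zs.png',b)
im=t['image']; hsv=cv2.cvtColor(im,cv2.COLOR_BGR2HSV)
for nm,lo,hi in [('mag',(155,120,60),(178,255,255)),('blue',(105,120,40),(130,255,255))]:
    m=cv2.inRange(hsv,lo,hi); n,l,st,c=cv2.connectedComponentsWithStats(m)
    for i in range(1,n):
        if st[i,4]>40: print(nm,st[i],c[i].round(1), onz(t,[c[i]],.026)[0].round(3))
# grey block corner outline
E
```

```text
Traceback (most recent call last):
  File "h.py", line 10, in onz
    o,d=ray(f,uv); return o+d*((z-o[2])/d[:,2])[:,None]
                                        ~^^^^^
IndexError: too many indices for array: array is 1-dimensional, but 2 were indexed
```

View pics/zt.png

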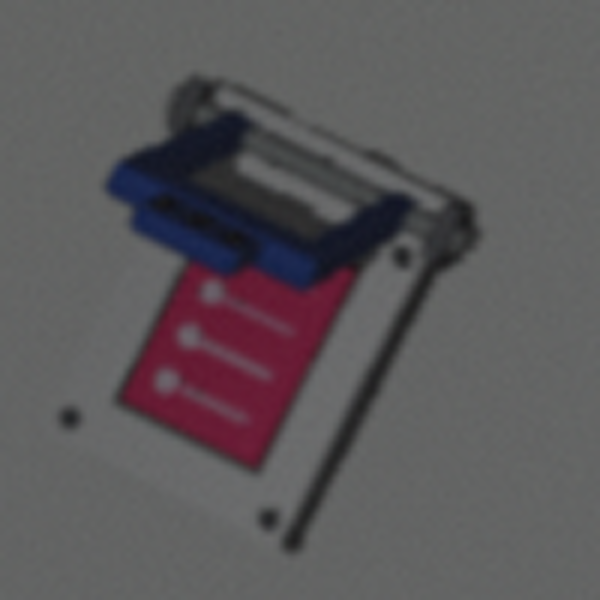

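View pics/zs.png

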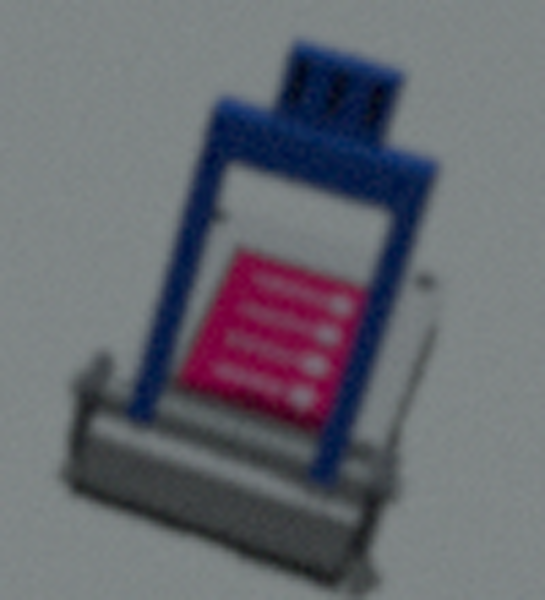

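```bash
sed -i "s/np.array(f\['rotation'\]).T/(R.from_rotvec(f['rotation']).as_matrix() if np.size(f['rotation'])==3 else np.array(f['rotation'])).T/" h.py; python3 - <<'E'
from h import *
import pickle
t=pickle.load(open('top0.pkl','rb')); s=pickle.load(open('scene0.pkl','rb'))
T=lambda x,y:(160+(x-2.5)/6,210+(y-2.5)/6)
S=lambda x,y:(395+(x-2.2)/5.45,175+(y-2.2)/5.45)
P=lambda n,a:print(n,np.round(a,4))
f=onz(t,[T(120,403),T(258,470)],.026);P('cart front',f);P('w',np.linalg.norm(f[0]-f[1]))
P('screws',onz(t,[T(69,418),T(268,519),T(402,257)],.026))
P('block front R corner',onz(t,[T(287,543)],.026))
e=onz(t,[T(187,100),T(470,230)],.037);P('ears',e);P('w',np.linalg.norm(e[0]-e[1]))
y=f[0]-f[1];y/=np.linalg.norm(y);P('y ax',y);P('ang cart y',np.arctan2(y[1],y[0]));y=e[0]-e[1];P('ang ears',np.arctan2(y[1],y[0]))
# lever: bar outer top corners
for n,a,b in [('bar L(+y)',T(112,180),S(433,170)),('bar R',T(308,282),S(216,104)),('tab L',T(140,220),S(402,75)),('tab R',T(240,270),S(296,42))]:
    p,r=tri(t,a,s,b);P(n,p);print(r)
P('cart in scene',onz(s,[S(235,248),S(180,383),S(325,428)],.026))
E
```

```text
cart front [[0.4902 0.2056 0.026 ]
 [0.4715 0.1655 0.026 ]]
w 0.0442
screws [[0.4858 0.2201 0.026 ]
 [0.4577 0.1623 0.026 ]
 [0.5325 0.1258 0.026 ]]
block front R corner [[0.451  0.1568 0.026 ]]
ears [[0.5759 0.1867 0.037 ]
 [0.5393 0.1051 0.037 ]]
w 0.0894
y ax [0.4227 0.9063 0.    ]
ang cart y 1.1344
ang ears 1.1484
bar L(+y) [0.544  0.1876 0.1176]
0.0018248116691457225
bar R [0.5179 0.1358 0.1167]
0.0020157261688902605
tab L [0.5318 0.1762 0.1387]
0.0003001916434283989
tab R [0.5193 0.1508 0.1389]
0.00112524280500006
cart in scene [[0.4748 0.1633 0.026 ]
 [0.532  0.1382 0.026 ]
 [0.5488 0.1766 0.026 ]]
```

```bash
python3 - <<'E'
from h import *
import pickle
t=pickle.load(open('top0.pkl','rb'))
for n in('top','scene'):
  f=pickle.load(open(n+'0.pkl','rb'));hsv=cv2.cvtColor(f['image'],cv2.COLOR_BGR2HSV)
  for nm,lo,hi in [('mag',(155,120,60),(178,255,255)),('blue',(105,120,40),(130,255,255))]:
    m=cv2.inRange(hsv,lo,hi); k,l,st,c=cv2.connectedComponentsWithStats(m)
    for i in range(1,k):
        if st[i,4]>40: print(n,nm,st[i],c[i].round(1), onz(f,[c[i]],.026)[0].round(3))
E
```

```text
top mag [559 143  11  35  71] [563.9 159.8] [ 0.701 -0.471  0.026]
top mag [558 155  68  48 579] [602.4 179.3] [ 0.666 -0.541  0.026]
top mag [181 254  38  34 657] [199. 269.] [0.504 0.173 0.026]
top mag [   0  284   79   76 3875] [ 38.1 323.1] [0.408 0.451 0.026]
top blue [103  44  20  19 283] [112.6  52.9] [0.897 0.346 0.026]
top blue [178 237  36  21 254] [194.5 247.5] [0.541 0.181 0.026]
top blue [415 245  36  22 215] [432.4 255.6] [ 0.529 -0.228  0.026]
scene mag [ 544  167   96   68 4357] [599.1 197.7] [0.409 0.459 0.026]
scene mag [428 221  34  33 663] [444.4 236.9] [0.514 0.168 0.026]
scene blue [ 569   28   71   51 1821] [605.   58.5] [-0.166  0.712  0.026]
scene blue [ 178  173   37   78 1067] [196.1 204.5] [ 0.447 -0.236  0.026]
scene blue [ 418  183   57   81 1075] [450.4 212.2] [0.455 0.188 0.026]
```

Measured geometry:

- **Loaded hinge:** about (0.557, 0.149), x axis (0.909, -0.418).
- **Loaded lever:** about 1.25 rad.
- **Size checks:** cartridge width 44.2 mm, ear span 89 mm, tab radius 111 mm. All three match the given sizes.

Next I'll move, fingers closed, high behind the hinge.

```bash
python3 -m jog '[[[50.4,0,-34.9],0.087,1],[[50.4,0,-34.9],0.087,1],[[50.4,0,-34.9],0.087,1],[[50.4,0,-34.9],0.087,1],[[50.4,0,-34.9],0.087,1],[[50.4,0,-34.9],0.087,1],[[50.4,0,-34.9],0.087,1],[[50.4,0,-34.9],0.087,1],[[50.4,0,-34.9],0.087,1],[[50.4,0,-34.9],0.087,1]]' 40
```

```text
clock: 1.4
tcp_pos: [0.5854, 0.1345, 0.4047]
orientation: [-1.544, 0.339, -0.339]
contact_force: [0.5, 0.6, 0.3]
grip_width: 0.0
```

```bash
python3 -m jog '[[[0,5,0],0,1],[[0,10,0],0,1],[[0,10.8,0],0,1],[[0,10.8,0],0,1]]'; python3 - <<'E'
from h import *
import pickle
o=get_obs();print(o['tcp_pos'],R.from_rotvec(o['orientation']).as_matrix().round(3))
for n,(x,y) in {'scene':(370,100),'top':(130,180)}.items():
    f=grab_frame(n); pickle.dump(f,open(n+'1.pkl','wb')); i=f['image'][y:y+190,x:x+160]; cv2.imwrite(f'pics/{n}1.png',cv2.resize(i,None,fx=3,fy=3,interpolation=cv2.INTER_CUBIC))
E
python3 -c "
import cv2,numpy as np
cv2.imwrite('pics/c1.png',np.hstack([cv2.imread('pics/scene1.png'),cv2.imread('pics/top1.png')])[:,:,:][:570,:960][::1][:, :].copy() if 0 else cv2.resize(np.hstack([cv2.imread('pics/scene1.png'),cv2.imread('pics/top1.png')]),(800,475)))"
```

```text
clock: 1.9
tcp_pos: [0.5847, 0.1372, 0.2973]
orientation: [-1.544, 0.338, -0.338]
contact_force: [1.1, -0.2, 0.6]
grip_width: -0.0001
[0.58467765 0.13720945 0.29728307] [[ 0.909  0.     0.417]
 [-0.417 -0.     0.909]
 [ 0.    -1.    -0.   ]]
```

View pics/c1.png

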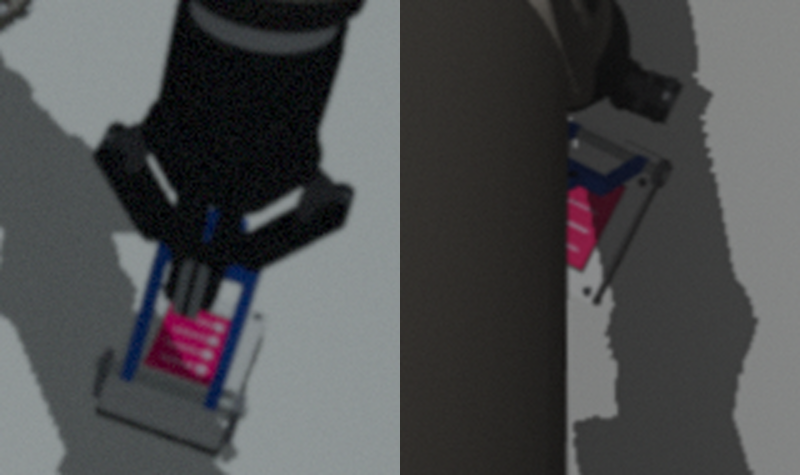

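The scene view shows the closed fingertips at about (446,225) full-frame. They sit behind the lever frame and centred between its arms. The top view is blocked by the arm. I'll start the push along the lever's arc and check partway.

```bash
python3 -m jog '[[[0,0.9,0],0,1],[[-2.5,0.9,0],0,1],[[-4.1,0.9,0],0,1],[[-5.1,1.2,0],0,1],[[-6.1,1.6,0],0,1],[[-7.0,2.2,0],0,1],[[-7.9,2.9,0],0,1],[[-7.9,2.9,0],0,1]]'; python3 - <<'E'
from h import *
import pickle
f=grab_frame('scene'); i=f['image'][100:300,370:530]; cv2.imwrite('pics/s2.png',cv2.resize(i,None,fx=3,fy=3,interpolation=cv2.INTER_CUBIC))
E
```

```text
clock: 3.0
tcp_pos: [0.5117, 0.1703, 0.2668]
orientation: [-1.546, 0.339, -0.336]
contact_force: [1.4, 0.4, -0.3]
grip_width: -0.0001
```

View pics/s2.png

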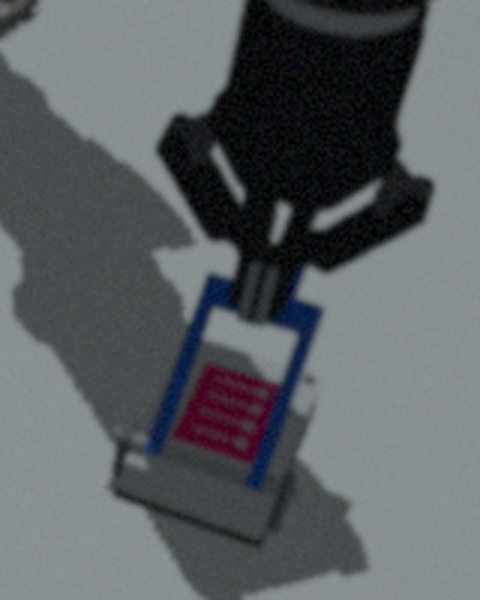

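The lever has followed: its bar is around (265,300) in the crop and the fingertips are on it near its inner edge. I'll continue, shifted slightly outward.

```bash
python3 -m jog '[[[-0.9,0.8,0],0,1],[[-1.7,1.7,0],0,1],[[-2.2,2.7,0],0,1],[[-2.6,3.6,0],0,1],[[-2.8,4.3,0],0,1],[[-2.9,4.9,0],0,1],[[-2.9,5.3,0],0,1],[[-2.9,5.3,0],0,1]]'; python3 - <<'E'
from h import *
import pickle
print(get_obs()['contact_force'])
f=grab_frame('scene'); i=f['image'][100:300,370:530]; cv2.imwrite('pics/s3.png',cv2.resize(i,None,fx=3,fy=3,interpolation=cv2.INTER_CUBIC))
E
```

```text
clock: 4.05
tcp_pos: [0.4863, 0.182, 0.2144]
orientation: [-1.545, 0.338, -0.338]
contact_force: [-1.0, 0.1, -0.2]
grip_width: 0.0001
[-0.96192365  0.14839963 -0.19680075]
```

View pics/s3.png

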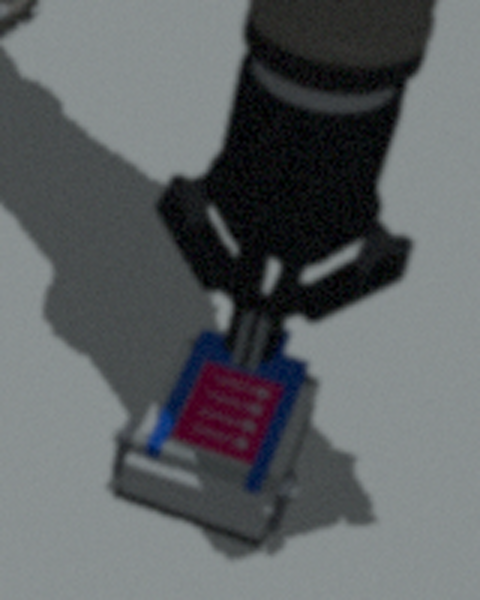

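The lever is nearly shut, with its bar around (255,360) over the cartridge's front. I'll press down gently in small steps and watch the force.

```bash
python3 -m jog '[[[0,0.2,0],0,1],[[0,0.3,0],0,1],[[0,0.3,0],0,1]]'
```

```text
clock: 4.47
tcp_pos: [0.4863, 0.1821, 0.2117]
orientation: [-1.544, 0.338, -0.338]
contact_force: [0.1, -0.1, 0.3]
grip_width: 0.0
```

```bash
python3 -m jog '[[[0,0.1,0],0,1],[[0,0.2,0],0,1],[[0,0.2,0],0,1]]'
```

```text
clock: 4.85
tcp_pos: [0.4864, 0.1821, 0.211]
orientation: [-1.544, 0.338, -0.338]
contact_force: [-3.9, -2.3, 17.5]
grip_width: 0.0001
```

There is 17.5 N of resistance at tip height 37.6 mm, against an expected 38 mm for the shut bar, so the lever is on its stop. I'll retreat straight up and then clear the view.

```bash
python3 -m jog '[[[0,-1,0],0,1],[[0,-6,0],0,1],[[0,-12,0],0,1],[[0,-18,0],0,1],[[-6,-18,6],0,1],[[-10,-18,12],0,1],[[-10,-18,18],0,1],[[-10,-18,22],0,1],[[-10,-18,22],0,1]]'; python3 - <<'E'
from h import *
import pickle
for n in('scene','top'):
    f=grab_frame(n); pickle.dump(f,open(n+'4.pkl','wb')); cv2.imwrite(f'pics/{n}4.png',f['image'])
t=pickle.load(open('top4.pkl','rb'))['image'][210:310,160:260];s=pickle.load(open('scene4.pkl','rb'))['image'][185:285,395:495]
cv2.imwrite('pics/c4.png',np.hstack([cv2.resize(q,(400,400),interpolation=cv2.INTER_CUBIC) for q in(s,t)]))
E
```

```text
clock: 5.98
tcp_pos: [0.4863, 0.4289, 0.3888]
orientation: [-1.544, 0.334, -0.333]
contact_force: [0.1, 0.2, -0.8]
grip_width: -0.0001
```

View pics/c4.png

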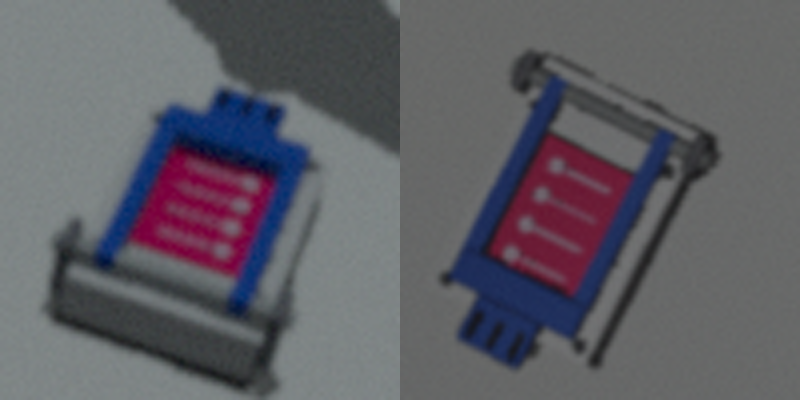

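View pics/scene4.png

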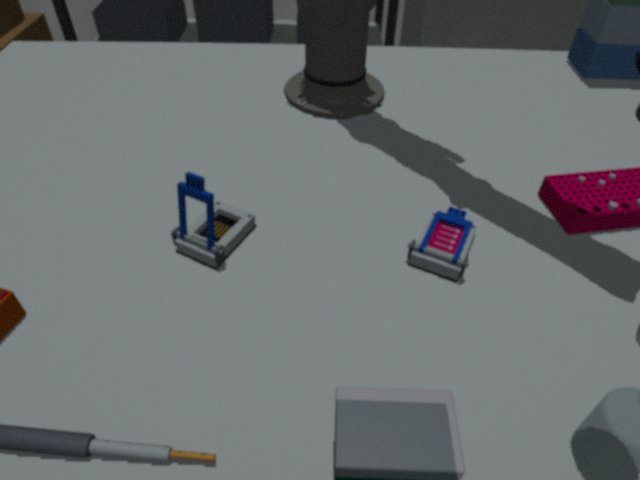

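The loaded lever lies flat over the cartridge, which is still in its pocket, at scene (445,232). The empty lever still stands at (196,205). One numeric check of the tab height, then I'll hand in.

```bash
python3 - <<'E'
from h import *
import pickle
t=pickle.load(open('top4.pkl','rb')); s=pickle.load(open('scene4.pkl','rb'))
T=lambda x,y:(160+(x-400-1.5)/4,210+(y-1.5)/4)
S=lambda x,y:(395+(x-1.5)/4,185+(y-1.5)/4)
for n,a,b in [('tab +y',T(460,337),S(284,105)),('tab -y',T(520,365),S(219,90)),('bar -y',T(576,343),S(165,110)),('bar +y',T(455,279),S(308,150))]:
    print(n,*[np.round(v,4) for v in tri(t,a,s,b)])
E
```

```text
tab +y [0.4608 0.2106 0.0349] 0.001
tab -y [0.4494 0.1858 0.0325] 0.0
bar -y [0.4588 0.1625 0.0292] 0.0006
bar +y [0.4855 0.2149 0.0327] 0.0007
```

The tab and bar heights come out at 29–35 mm around the 33 mm hinge height, so the lever is level.

```bash
python3 -c "
from bench import hand_in; print(hand_in())"
```

```text
the job is handed in; nothing more can be done
None
```

I shut the loaded socket's lever over the magenta cartridge and handed the job in. I used the closed fingertips to push the lever from about 1.25 rad along its arc. I then pressed it onto its stop and backed the arm clear, about 6 s in all.

**Last checks:**
- **Lever:** the stop resisted with 17.5 N at a fingertip height of 37.6 mm, against 38 mm expected for the shut bar. The last pictures put the tab and bar at 29–35 mm, around the 33 mm hinge height, so the lever is level within measuring error.
- **Cartridge:** it is still in its pocket under the frame.
- **Empty socket:** its lever looks unmoved and still stands open. I judged this by eye and did not measure its angle.
- **Forces:** every wrist force reading stayed under 20 N, though readings came only at the end of each move. No check failed or disagreed.

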